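Shim the rocking gauge stand

TASK

The dial-gauge stand rocks because its front-left foot is too short and hangs above the bench. With the fingertips only, push the wooden wedge, thin end first, along the bench under that foot until it is snug and the stand no longer rocks, then press down firmly on the round boss above that foot to make sure it stands firm. Leave the wedge in place, do not lift anything or shove the stand away, and do not disturb the jar, screwdriver and pipe blank.

Things in the scene. Friction and masses are not known exactly. Their poses are not given: they have to be found in the camera images.
- stand: Dial-gauge stand, about 4 kg, loose: green plate 200 (x) by 150 (y) mm, 30 to 46 mm above the bench, on four ball feet centred 80 mm before/behind and 55 mm left/right of the middle. It stands level on three; the fourth, nearest the robot on its left (x -80, y +55 mm), hangs. Origin: its middle at bench level; x points away from the robot (turned up to 0.25 rad), y left. Slips if shoved with 15 N.
- gauge (a point): Middle of the dial gauge (58 mm across) 180 mm above the stand's middle, its tip down to 72 mm. An arm holds it from a steel column, 22 mm thick and 266 mm high, at x +55, y -35 mm on the plate. Keep clear of both.
- foot_ball (a point): Centre of the ball end (radius 11 mm) of the short foot. Its lowest point, 11 mm below, hangs 6 to 12 mm above the bench, different every time. Pressed down at this corner with some 2 to 4 N the stand rocks over until the foot touches the bench.
- boss: The round aluminium boss, 40 mm across and 6 mm high, on top of the plate just above the short foot. Origin: centre of its underside, 46 mm above the bench; its flat top, to be pressed, is 52 mm above the bench.
- wedge: Loose pale wooden wedge, 120 mm long (x), 50 wide (y), 60 g, lying in front of the short foot, thin end towards it. Origin: middle of its underside. x points from the thick heel (x -60 mm: flat upright end face, 22 mm high) to the toe (x +60 mm, 2 mm high). Pushing it takes under 1 N until it meets the foot, then climbs past 5 N within a few mm; it stays when let go. Well over 10 N shoves the stand.
- slope (a point): Point in the middle of the wedge's sloping top face, 12 mm above its underside. x points down the slope towards the toe, y across the wedge, z square out of the face: foot_ball lies 11 mm along z when the foot just touches the slope.
- jar: Bystander: brown glass jar with a black lid, 60 mm across, 85 mm high, left of the work. Origin: centre of its underside.
- screwdriver: Bystander: black-handled screwdriver, 180 mm long, lying right of the work. Origin: below the middle, on the bench.
- pipe_blank: Bystander: dark wooden pipe blank, a block 45 by 40 by 45 mm with a 50 mm shank along its x, right of the work. Origin: centre of the block's underside.
Mind the look-alikes: they are no part of the job. Of the things like the wedge, leave any that is green, orange or turquoise; of the rest the smaller one is meant.

How it is judged:
By the outcome, as a careful person would: the job done as asked, in the order asked, and still so for the second after the job is handed in, with the robot touching nothing.
It also fails if it takes over 53 s, if anything falls off the work surface, if the arm or the gripper's body presses on something with over 40 N, if the wrist force passes 120 N, or if a joint passes its speed limit or range.

ROBOT

A 6-joint arm with a two-finger parallel gripper is mounted at the origin on the work surface. World frame = base frame: x ahead of the robot, y to its left, z up, the work surface at z = 0. Lengths are in m, angles in rad, forces in N, time in s.
With the tool pointing down it reaches from about 0.4 to 0.825 m from the base axis. Payload 7 kg.
Tool frame: the origin (TCP) lies midway between the tips of the shut fingers; the grasp point (between the pads) lies 19 mm behind it; z points along the fingers, y is the line along which they close (so a half turn about z gives the same grasp; the last joint's range is limited). The gripper opens to 88 mm and grips with 3 to 60 N. Pads are 19 mm wide; open, the fingers measure 130 mm over their backs; the gripper's body (78 mm by 193 mm) begins 47 mm behind the grasp point.
Start: joints at [1.48, 0.359, 0.012, 0, -1.224, -0.288], TCP at [0.25, 0.627, 0.227] pointing down, gripper open.
Joint ranges: [-3.07, 3.07], [-1.43, 2.12], [-1.02, 1.25], [-3.03, 1.67], [-3.05, -0], [-3.03, 3.03]. Speed limits (rad/s): [2.39, 2.39, 3.01, 3.14, 3.14, 3.14].

INTERFACE

Orientations are given as [roll, pitch, yaw] about the fixed x, y, z axes, in that order (R = Rz(yaw) Ry(pitch) Rx(roll)).
In Python, from station import arm, grab_frame, camera_params, spot_in gives the robot as it stands.
- The arm moves only by the shell command python3 -m jog 'ROWS' [FORCE]. ROWS is JSON, a list that holds one entry, the list of rows, each a list of 7 numbers: the shift along the tool's x, y, z in mm, then the turn, a rotation vector about the tool's x, y, z in rad, then the finger opening in mm, from 0 to 87.6. In form: [[[x, y, z, wx, wy, wz, fingers], ...]]. A call has 1 to 20 rows; each row is the pose to reach, as a shift and turn from the pose commanded when the call began, along the tool's axes at that moment; what a row does not reach only later rows make up. A row lasts 1/8 s, in which the tool goes at most 62.5 mm and 10.7 degrees, less where a joint would pass 70% of its speed; a pose out of reach is approached as far as the arm can. A call with a gripper value outside its range is refused whole. The fingers move at their own pace and stop on an object; FORCE is the grip in N (left out, the last holds). Time passes only in rows, so rows that repeat a pose let the fingers close. It gives the time, the measured TCP pose, the force, the opening and the grip force at its end, in the units of the state.
- arm.get_state(): the state, without advancing time (a new reading comes with each control period).
- grab_frame(name): name is "scene" or "side" or "wrist"; returns (picture, depth): 480x640x3 uint8, blue, green, red; 480x640 float32, m along the optical axis (not along the pixel's ray), 0 where there is no reading.
- camera_params(name): a dict with "mtx" (3x3 intrinsics, pixels), "R" (3x3) and "t" (3): a world point X has camera coordinates R X + t. Camera axes: x right, y down, z forward; pixel columns grow to the right and rows downward; lengths in m; the calibration is good to about 2 mm. A picture is of the moment at which its call begins: read the wrist's pose just before it. camera_params takes no time and is no camera call; for the wrist camera it gives the pose at the moment of the call.
- arm.job_done(): hands the job in; it is judged then, once.
Trained networks look in the newest picture that a camera, given by its name, has taken for a name from the list of things; names that differ only in an ending like _2 or _b are one class to them, and where a whole thing is asked for, a point or a joint stands for the part that bears it (a point fixed in the world has none). Each returns a list of dicts, best first, with "confidence" (0 to 1); they miss things now and then, are a little off and sometimes report something else, mostly with a low value. They report only what shows in the picture. A call takes as long as a camera call. They do not tell look-alikes from the thing itself.
- spot_in(query, camera): "uv" ([column, row] in pixels, amid what is visible of it).
The state is a dict: "t": time; "q": joint angles; "qd": joint speeds; "joint_efforts": joint torques, N m; "eef_pos": TCP position; "ee_rot": TCP orientation; "force": force on the tool from outside, world axes, zero at the start; "moment": the same for the moment, N m; "width": finger opening in m; "gripper_force": force on a finger pad.
Only numpy, scipy, OpenCV 4.12 (cv2) and the standard library are available. Lean on these libraries where they do the work, as an engineer would, in place of code of your own. Each camera call takes 0.05 s, during which the arm holds its last target. There are 200 camera calls.

## Working session

There is one attempt and no reset: what is moved stays moved. The work goes in short steps, Python scripts to look and compute and a shell command to move; the robot and the scene stay as the last step left them, time stands still between calls to the robot, and variables do not carry over. Pictures are saved under pics/ and viewed, at most 10 in all, crops included, and the job is handed in when it is done.

```bash
mkdir -p pics; ls
cat > h.py <<'E'
import numpy as np, cv2
from station import arm, grab_frame, camera_params, spot_in
def world(cam,uv,d,P=None):
    P=P or camera_params(cam); K=np.array(P["mtx"]);R=np.array(P["R"]);t=np.array(P["t"])
    c=np.linalg.inv(K)@np.array([uv[0],uv[1],1.])*d
    return R.T@(c-t)
def onplane(cam,uv,z,P=None):
    P=P or camera_params(cam); K=np.array(P["mtx"]);R=np.array(P["R"]);t=np.array(P["t"])
    o=-R.T@t; r=R.T@(np.linalg.inv(K)@np.array([uv[0],uv[1],1.]))
    return o+r*(z-o[2])/r[2]
def proj(cam,X,P=None):
    P=P or camera_params(cam); c=np.array(P["R"])@np.array(X)+np.array(P["t"]); p=np.array(P["mtx"])@c
    return p[:2]/p[2]
E
python3 - <<'E'
from h import *
np.set_printoptions(precision=3,suppress=True)
print(arm.get_state())
for c in ["scene","side"]:
    im,d=grab_frame(c); cv2.imwrite(f"pics/{c}0.png",im); np.save(f"{c}0.npy",d)
    P=camera_params(c); print(c,-np.array(P["R"]).T@np.array(P["t"]))
    for n in ["stand","foot_ball","boss","wedge","jar","screwdriver","pipe_blank","gauge"]:
        for r in spot_in(n,c)[:4]:
            u=r["uv"]; dd=d[int(u[1]),int(u[0])]
            print(n,np.array(u),round(r["confidence"],2),world(c,u,dd,P) if dd>0 else None)
E
```

```text
pics
{'t': 0.0, 'q': array([ 1.48 ,  0.359,  0.011, -0.   , -1.224, -0.288]), 'qd': array([ 0.002, -0.001,  0.001,  0.   , -0.001, -0.001]), 'joint_efforts': array([ -0.001, -58.271,  29.307,   6.998,   0.007,  -0.   ]), 'eef_pos': array([0.249, 0.627, 0.226]), 'ee_rot': array([ 3.14 , -0.   , -0.379]), 'force': array([-0.821,  0.596, -0.272]), 'moment': array([-0.008,  0.011,  0.009]), 'gripper_force': 0.0, 'width': 0.08769064422553852}
scene [ 1.344 -0.018  1.012]
stand [348.5 331.7] 0.81 [0.718 0.062 0.054]
boss [376.6 304.7] 0.56 [0.648 0.126 0.052]
boss [383.4 271.8] 0.55 [0.518 0.158 0.005]
wedge [384.5 267.6] 0.89 [0.509 0.161 0.009]
wedge [376.8 213.4] 0.85 [0.326 0.159 0.012]
wedge [467.2 362.1] 0.84 [0.769 0.307 0.014]
wedge [311.2 250.3] 0.82 [ 0.457 -0.014  0.016]
jar [457.3 280.2] 0.75 [0.604 0.305 0.078]
screwdriver [186.4 244.7] 0.62 [ 0.443 -0.319  0.024]
pipe_blank [146.9 330.1] 0.69 [ 0.702 -0.36   0.044]
gauge [347.  330.8] 0.73 [0.715 0.059 0.054]
side [ 0.259 -0.75   1.005]
stand [391.1 234.7] 0.61 [0.717 0.048 0.055]
boss [344.1 223.4] 0.46 [0.637 0.12  0.049]
wedge [199.1 266.9] 0.87 [0.312 0.143 0.01 ]
wedge [277.7 308.4] 0.84 [ 0.435 -0.028  0.018]
wedge [291.3 238.9] 0.78 [0.524 0.154 0.008]
wedge [232.4 214.9] 0.73 [0.42  0.274 0.009]
jar [288.6 178.2] 0.82 [0.567 0.295 0.059]
screwdriver [337.8 444. ] 0.71 [ 0.442 -0.337  0.02 ]
screwdriver [391.5 231.2] 0.21 [0.722 0.057 0.055]
screwdriver [343.9 221. ] 0.19 [0.639 0.127 0.05 ]
pipe_blank [475.1 414.1] 0.85 [ 0.676 -0.38   0.047]
gauge [391.1 232.4] 0.62 [0.72  0.055 0.054]
```

View pics/scene0.png

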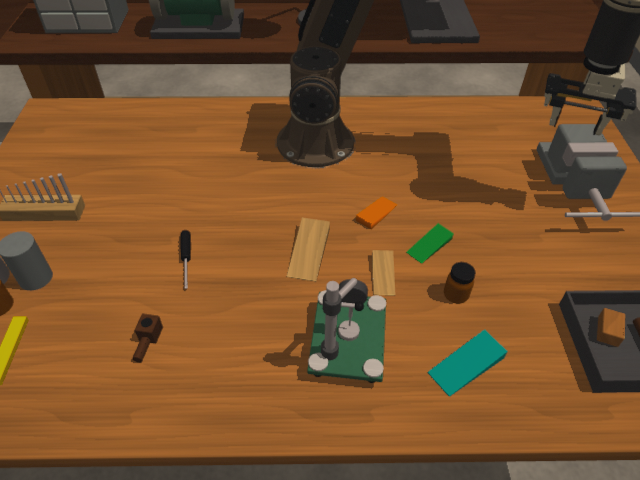

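View pics/side0.png

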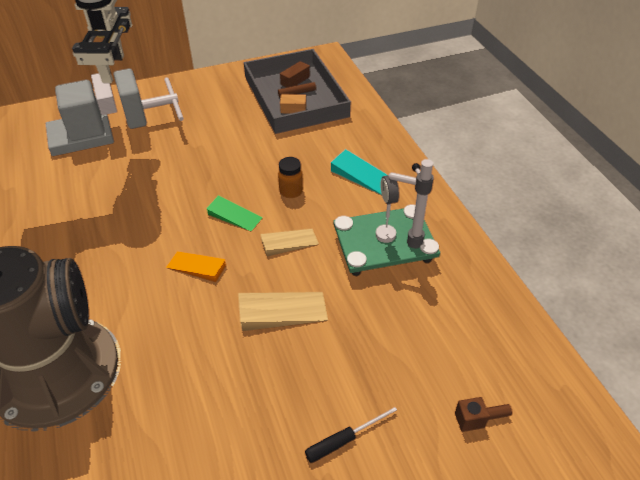

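Scene view: wedge candidates are small pale (384,270), large pale (310,248), orange (376,212), green (430,243) and turquoise (467,362). I choose the small pale one at (384,270). The boss above the short foot is at (377,303). Next come a close crop and fits.

```bash
cat > fit.py <<'E'
from h import *
np.set_printoptions(precision=4,suppress=True)
def cloud(c,d):
    P=camera_params(c);K=np.array(P["mtx"]);v,u=np.mgrid[:480,:640]
    r=np.stack([(u-K[0,2])/K[0,0],(v-K[1,2])/K[1,1],np.ones_like(u)],-1)*d[...,None]
    return (r-np.array(P["t"]))@np.array(P["R"])
for c in ["scene","side"]:
    im=cv2.imread(f"pics/{c}0.png");d=np.load(f"{c}0.npy");W=cloud(c,d)
    hsv=cv2.cvtColor(im,cv2.COLOR_BGR2HSV)
    # bosses: grey-white
    m=((hsv[...,1]<60)&(hsv[...,2]>150)&(W[...,2]>.03)&(W[...,2]<.07)&(d>0)&(W[...,0]>.5)&(W[...,0]<.95)&(abs(W[...,1])<.25)).astype(np.uint8)
    n,l,s,ct=cv2.connectedComponentsWithStats(m)
    for i in range(1,n):
        if s[i,4]>60: print(c,"boss",ct[i],s[i,4],onplane(c,ct[i],.052))
    # wedge
    R=(W[...,0]>.42)&(W[...,0]<.62)&(W[...,1]>.09)&(W[...,1]<.23)&(d>0)
    if c=="scene": print("bgr table",im[280,420],"wedge",im[268,384],hsv[280,420],hsv[268,384])
    wm=(R&(hsv[...,1]<150)&(hsv[...,2]>140)&(W[...,2]<.03)).astype(np.uint8)
    n,l,s,ct=cv2.connectedComponentsWithStats(wm);i=1+np.argmax(s[1:,4]);wm=(l==i)
    q=W[wm];rect=cv2.minAreaRect(q[:,:2].astype(np.float32)*1000);print(c,"wedge",s[i],rect,cv2.boxPoints(rect))
    A=np.c_[q[:,:2],np.ones(len(q))];
    print("plane",np.linalg.lstsq(A,q[:,2],rcond=None)[0])
im=cv2.imread("pics/scene0.png")[225:385,270:430];a=cv2.resize(im,(600,600),interpolation=cv2.INTER_CUBIC)
cv2.imwrite("pics/crop.png",a)
E
python3 fit.py
```

```text
scene boss [376.8187 302.2746] 193 [0.6418 0.1273 0.052 ]
scene boss [348.9696 329.0957] 230 [0.71  0.063 0.052]
scene boss [317.3628 362.0279] 215 [ 0.7868 -0.0041  0.052 ]
scene boss [373.0992 367.0458] 262 [0.7993 0.1058 0.052 ]
bgr table [ 40  85 136] wedge [ 73 129 172] [ 14 180 136] [ 17 147 172]
scene wedge [373 251  22  45 865] ((521.7191772460938, 155.72679138183594), (47.810733795166016, 125.69564056396484), 87.20719146728516) [[457.7812 134.912 ]
 [583.3276 128.7876]
 [585.6571 176.5415]
 [460.1108 182.666 ]]
plane [-0.1583  0.0073  0.0925]
side boss [409.4234 210.2973] 111 [0.7888 0.1047 0.052 ]
side boss [343.401  222.0781] 192 [0.6361 0.122  0.052 ]
side boss [385.4938 231.2963] 243 [0.7112 0.0638 0.052 ]
side boss [429.7617 245.3109] 193 [ 0.7821 -0.007   0.052 ]
side boss [356.2288 257.8559] 236 [0.6219 0.0149 0.052 ]
side wedge [260 228  59  24 914] ((521.0015869140625, 163.78948974609375), (77.45552825927734, 122.12201690673828), 87.26348114013672) [[458.1612 128.0211]
 [580.144  122.1907]
 [583.842  199.5579]
 [461.8592 205.3883]]
plane [-0.1565 -0.0726  0.1033]
```

View pics/crop.png

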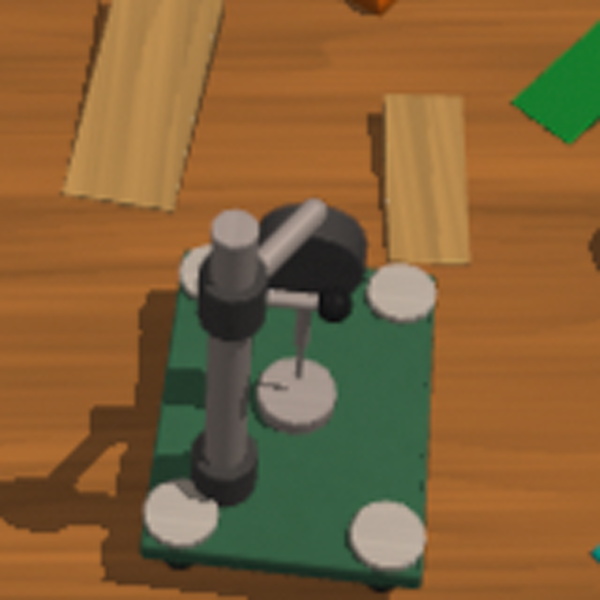

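The crop confirms the pale small wedge, thin end facing the front-left boss at crop (402,292). The stand yaw is about -0.126 and the wedge yaw about -0.05, with the wedge about 15 mm left of the foot's line. I'll straddle it with open fingers to line it up, then push the heel.

```bash
cat > go.py <<'E'
import sys
from h import *
from scipy.spatial.transform import Rotation as Ro
np.set_printoptions(precision=4,suppress=True)
x,y,z,yaw=map(float,sys.argv[1:5])
s=arm.get_state();R0=Ro.from_euler("xyz",s["ee_rot"]);T=Ro.from_euler("xyz",[np.pi,0,yaw])
print(s["t"],s["eef_pos"],s["ee_rot"],"F",s["force"],s["width"])
print("row",R0.inv().apply(np.array([x,y,z])-s["eef_pos"])*1000,(R0.inv()*T).as_rotvec())
E
python3 go.py .521 .150 .12 -.08
python3 -m jog '[[[60,48,0,0,0,-0.1,87],[429,342,106,0,0,-0.3,87],[429,342,106,0,0,-0.3,87],[429,342,106,0,0,-0.3,87],[429,342,106,0,0,-0.3,87],[429,342,106,0,0,-0.3,87],[429,342,106,0,0,-0.3,87],[429,342,106,0,0,-0.3,87],[429,342,106,0,0,-0.3,87],[429,342,106,0,0,-0.3,87],[429,342,106,0,0,-0.3,87],[429,342,106,0,0,-0.3,87]]]'
python3 - <<'E'
from h import *
np.set_printoptions(precision=3,suppress=True)
P=camera_params("wrist");im,d=grab_frame("wrist");cv2.imwrite("pics/w1.png",im);np.save("w1.npy",d)
W=[]
for X in [(.461,.134,.022),(.463,.183,.022),(.583,.128,.002),(.5857,.176,.002),(.639,.125,.052)]: print(X,proj("wrist",X,P))
for n in ["wedge","boss"]:
    for r in spot_in(n,"wrist")[:3]:
        u=r["uv"];print(n,u,r["confidence"],world("wrist",u,d[int(u[1]),int(u[0])],P))
print(arm.get_state()["force"])
E
```

```text
0.9 [0.2496 0.6271 0.2266] [-3.1416 -0.     -0.3788] F [ 0.5726 -0.5334 -0.4566] 0.087432413618116
row [428.5632 342.9345 106.5786] [-0.     -0.     -0.2988]
t: 2.4
eef_pos: [0.5216, 0.1518, 0.121]
ee_rot: [-3.141, -0.001, -0.077]
force: [-0.5, 1.0, 0.3]
width: 0.0869
gripper_force: 0.0
(0.461, 0.134, 0.022) [341.076 312.546]
(0.463, 0.183, 0.022) [280.431 314.536]
(0.583, 0.128, 0.002) [337.946 156.303]
(0.5857, 0.176, 0.002) [275.695 157.656]
(0.639, 0.125, 0.052) [343.229  60.844]
wedge [308.5, 232.1] 0.94 [0.527 0.155 0.011]
wedge [12.3, 5.1] 0.89 [0.7   0.344 0.008]
wedge [538.3, 244.0] 0.87 [ 0.502 -0.029  0.007]
boss [338.4, 66.7] 0.93 [0.636 0.128 0.051]
[0.812 0.705 0.679]
```

View pics/w1.png

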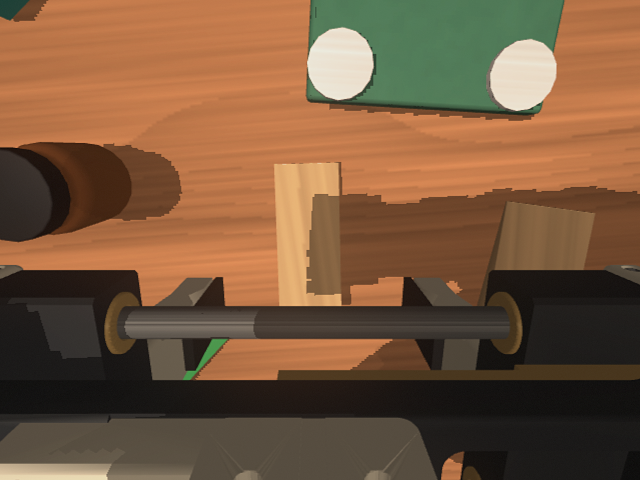

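The wrist view agrees with the estimate: toe edge at (275–341, 163), boss at (340,63). I'll lower astride the wedge, shift and align, then open.

```bash
python3 -m jog '[[[0,0,50,0,0,0,87],[0,0,90,0,0,0,87],[0,0,113,0,0,0,87],[0,0,115,0,0,0,87],[0,3,115,0,0,0.02,80],[0,6,115,0,0,0.04,70],[0,8,115,0,0,0.046,62],[0,8,115,0,0,0.046,57],[0,8,115,0,0,0.046,54],[0,8,115,0,0,0.046,53],[0,8,115,0,0,0.046,53],[0,8,115,0,0,0.046,53]]]' 3
python3 -m jog '[[[0,0,0,0,0,0,65],[0,0,0,0,0,0,80],[0,0,0,0,0,0,87],[0,0,0,0,0,0,87],[0,0,-45,0,0,0,87],[-40,0,-60,0,0,0,60],[-85,0,-60,0,0,0,30],[-85,0,-60,0,0,0,26],[-85,0,-60,0,0,0,26],[-85,0,-60,0,0,0,26]]]'
python3 - <<'E'
from h import *
np.set_printoptions(precision=4,suppress=True)
P=camera_params("wrist");im,d=grab_frame("wrist");cv2.imwrite("pics/w2.png",im)
for n in ["wedge","boss"]:
    for r in spot_in(n,"wrist")[:3]:
        u=r["uv"];print(n,u,r["confidence"],world("wrist",u,d[int(u[1]),int(u[0])],P))
y=-.126;c=np.array([.520,.142])
for a,b,z in [(-60,-25,.022),(-60,25,.022),(60,-25,.002),(60,25,.002)]:
    p=c+np.array([a*np.cos(y)-b*np.sin(y),a*np.sin(y)+b*np.cos(y)])/1000;print(p,proj("wrist",[*p,z],P))
E
python3 go.py .45 .150 .006 -.126
```

```text
t: 4.05
eef_pos: [0.5211, 0.1428, 0.0055]
ee_rot: [-3.142, -0.0, -0.125]
force: [-0.1, 0.7, 1.0]
width: 0.0534
gripper_force: 0.4
t: 5.3
eef_pos: [0.4375, 0.1535, 0.0655]
ee_rot: [-3.142, -0.0, -0.125]
force: [0.6, -0.8, 0.2]
width: 0.0427
gripper_force: 0.0
wedge [147.9, 249.4] 0.91 [0.456  0.2605 0.0039]
wedge [347.1, 361.6] 0.86 [0.3671 0.1396 0.02  ]
wedge [309.5, 124.2] 0.73 [0.5196 0.1454 0.0121]
[0.4573 0.1247] [357.2552 228.451 ]
[0.4636 0.1743] [272.8252 228.3661]
[0.5764 0.1097] [360.2034  10.6241]
[0.5827 0.1593] [270.5712  10.5526]
5.45 [0.4372 0.1532 0.0652] [ 3.1411  0.0004 -0.1255] F [ 0.0824  0.5604 -0.8866] 0.030876540092647058
row [13.1363  1.5162 59.2415] [0.0005 0.0004 0.0005]
```

View pics/w2.png

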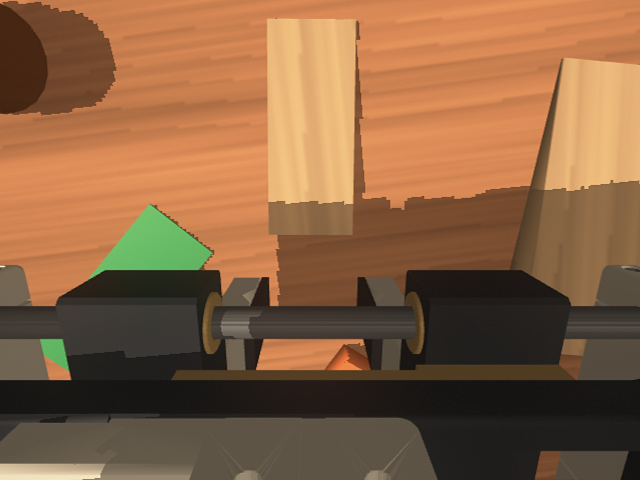

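The wedge is aligned, heel at (268–352, 235) within 2 mm of the prediction. I'll lower behind the heel and push to just short of the earliest contact.

```bash
python3 -m jog '[[[-3,0,30,0,0,0,24],[-3,0,54,0,0,0,24],[-3,0,57,0,0,0,24],[-3,0,57,0,0,0,24],[3,0,57,0,0,0,24],[9,0,57,0,0,0,24],[14,0,57,0,0,0,24],[21,0,57,0,0,0,24],[28,0,57,0,0,0,24],[35,0,57,0,0,0,24],[42,0,57,0,0,0,24],[49,0,57,0,0,0,24],[56,0,57,0,0,0,24],[63,0,57,0,0,0,24],[70,0,57,0,0,0,24],[77,0,57,0,0,0,24],[82,0,57,0,0,0,24],[86,0,57,0,0,0,24]]]'
python3 - <<'E'
from h import *
np.set_printoptions(precision=4,suppress=True)
P=camera_params("wrist");im,d=grab_frame("wrist");cv2.imwrite("pics/w3.png",im)
s=arm.get_state();print(s["force"],s["eef_pos"])
print(proj("wrist",(.638,.127,.052),P))
E
```

```text
t: 7.7
eef_pos: [0.5223, 0.1425, 0.0085]
ee_rot: [3.142, 0.0, -0.125]
force: [-0.5, -0.3, 0.9]
width: 0.0237
gripper_force: 0.5
[ 0.5505 -0.1917  0.3411] [0.5228 0.1426 0.0086]
[317.0081 -25.5734]
```

View pics/w3.png

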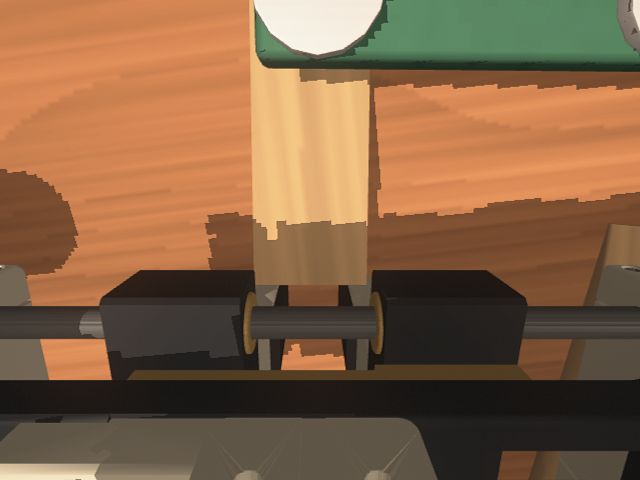

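Wedge centred under the boss (wedge columns 252–368, boss centre about 319), with no contact yet. I'll keep pushing gently.

```bash
python3 -m jog '[[[1.5,0,0,0,0,0,24],[3,0,0,0,0,0,24],[4,0,0,0,0,0,24],[4,0,0,0,0,0,24]]]' | grep -E "pos|force"
```

```text
eef_pos: [0.5262, 0.1422, 0.0086]
force: [0.2, 0.2, 0.0]
gripper_force: 0.0
```

```bash
python3 -m jog '[[[1.5,0,0,0,0,0,24],[3,0,0,0,0,0,24],[3,0,0,0,0,0,24]]]' | grep -E "pos|force"
```

```text
eef_pos: [0.5292, 0.1417, 0.0086]
force: [0.7, 0.5, 0.5]
gripper_force: 0.0
```

```bash
python3 -m jog '[[[1.5,0,0,0,0,0,24],[3,0,0,0,0,0,24],[3,0,0,0,0,0,24]]]' | grep -E "pos|force"
```

```text
eef_pos: [0.531, 0.1411, 0.0085]
force: [-7.6, 1.1, 5.2]
gripper_force: 3.1
```

```bash
python3 -m jog '[[[1.5,0,0,0,0,0,24],[3,0,0,0,0,0,24],[3,0,0,0,0,0,24]]]' | grep -E "pos|force"
```

```text
eef_pos: [0.5325, 0.1405, 0.0085]
force: [-12.8, 2.5, 10.5]
gripper_force: 6.4
```

```bash
python3 -m jog '[[[1.5,0,0,0,0,0,24],[3,0,0,0,0,0,24],[3,0,0,0,0,0,24]]]' | grep -E "pos|force"
```

```text
eef_pos: [0.5338, 0.1399, 0.0085]
force: [-21.0, 6.5, 17.1]
gripper_force: 10.6
```

I batched those pushes and didn't stop at the first contact reading (7.6 N), so the force reached 21 N. I'll back off now and check whether the stand moved.

```bash
python3 -m jog '[[[-4,0,0,0,0,0,24],[-9,0,0,0,0,0,24],[-15,0,0,0,0,0,24],[-30,0,0,0,0,0,24],[-40,0,-40,0,0,0,24],[-40,0,-70,0,0,0,24],[-40,0,-70,0,0,0,24]]]' | grep -E "pos|force|^t"
cat > chk.py <<'E'
from h import *
np.set_printoptions(precision=4,suppress=True)
import sys
for c in ["scene","side"]:
    im,d=grab_frame(c);cv2.imwrite(f"pics/{c}{sys.argv[1]}.png",im)
    hsv=cv2.cvtColor(im,cv2.COLOR_BGR2HSV)
    m=((hsv[...,1]<60)&(hsv[...,2]>150)).astype(np.uint8)
    n,l,s,ct=cv2.connectedComponentsWithStats(m)
    for i in range(1,n):
        p=onplane(c,ct[i],.052)
        if 60<s[i,4]<300 and .55<p[0]<.85 and abs(p[1]-.06)<.1: print(c,"boss",ct[i],s[i,4],p)
P=camera_params("wrist");im,d=grab_frame("wrist");cv2.imwrite(f"pics/w{sys.argv[1]}.png",im)
K=np.array(P["mtx"]);v,u=np.mgrid[:480,:640]
W=(np.stack([(u-K[0,2])/K[0,0],(v-K[1,2])/K[1,1],np.ones_like(u)],-1)*d[...,None]-np.array(P["t"]))@np.array(P["R"])
hsv=cv2.cvtColor(im,cv2.COLOR_BGR2HSV);print("stand wrist")
m=(d>0)&(hsv[...,0]>55)&(hsv[...,0]<95)&(W[...,0]>.55)&(W[...,2]>.04)&(W[...,2]<.05)
q=W[m];print(len(q),q.min(0),q.max(0)) if m.any() else print("no plate")
if len(q)>50: print("plane tilt",np.linalg.lstsq(np.c_[q[:,:2],np.ones(len(q))],q[:,2],rcond=None)[0],q.mean(0))
E
python3 chk.py 4
```

```text
t: 10.62
eef_pos: [0.499, 0.1466, 0.0809]
force: [0.0, 0.4, -0.2]
gripper_force: 0.0
scene boss [346.9752 286.5868] 121 [0.598  0.0647 0.052 ]
scene boss [331.8202 285.7865] 89 [0.5954 0.031  0.052 ]
scene boss [376.7794 302.3235] 204 [0.6419 0.1272 0.052 ]
scene boss [348.9961 329.1732] 254 [0.7102 0.063  0.052 ]
scene boss [317.3805 362.1283] 226 [ 0.787  -0.0041  0.052 ]
scene boss [372.9593 367.063 ] 270 [0.7993 0.1056 0.052 ]
side boss [409.5    210.2458] 118 [0.7891 0.1048 0.052 ]
side boss [343.4256 222.    ] 195 [0.6362 0.1222 0.052 ]
side boss [385.6627 231.1529] 255 [0.7117 0.064  0.052 ]
side boss [429.7228 245.5   ] 202 [ 0.7818 -0.0075  0.052 ]
side boss [356.4033 257.9671] 243 [0.6221 0.0145 0.052 ]
stand wrist
7945 [0.6012 0.0005 0.04  ] [0.6344 0.1481 0.0479]
plane tilt [ 0.0928 -0.0098 -0.0119] [0.6176 0.0736 0.0447]
```

View pics/side4.png

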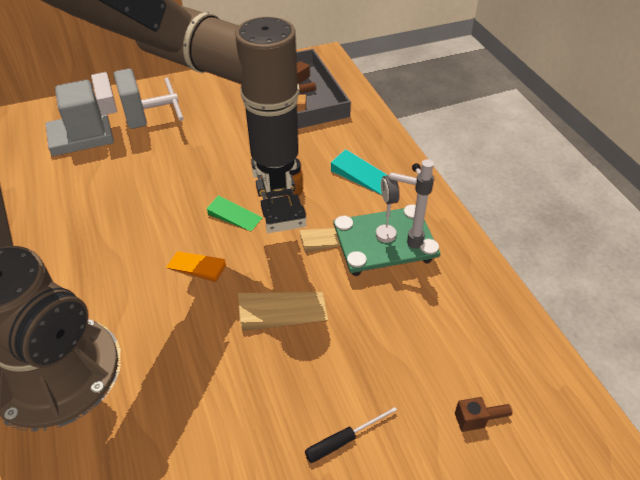

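View pics/w4.png

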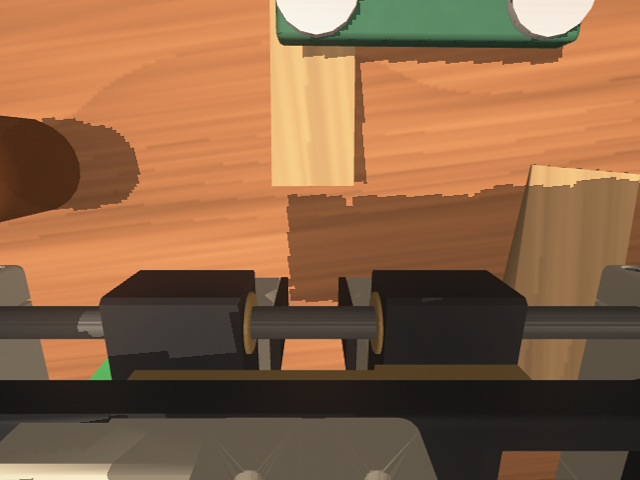

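The stand's bosses are unmoved within 0.5 mm, and the wedge heel at (313,186) sits snug under the foot. Next is the press on the boss, with the tool turned so its narrow side faces the gauge.

```bash
python3 - <<'E'
from h import *
im=cv2.imread("pics/w4.png");print(onplane("wrist",(313,186),.022),onplane("wrist",(318,-5),.052),arm.get_state()["q"])
E
python3 go.py .636 .129 .075 -.72
```

```text
[0.54397413 0.13968766 0.022     ] [0.63320136 0.12618335 0.052     ] [ 6.63219578e-01  2.53981031e-01 -5.22707368e-01 -3.67856944e-04
 -7.94712979e-01  7.82864909e-01]
10.775 [0.4975 0.1454 0.0781] [ 3.1413  0.0006 -0.125 ] F [ 0.355  -0.2948 -0.0998] 0.023681902311254534
row [139.4858  -0.9958   2.9765] [0.0004 0.0005 0.595 ]
```

```bash
python3 -m jog '[[[0,0,-30,0,0,0.15,0],[20,0,-40,0,0,0.3,0],[70,0,-40,0,0,0.45,0],[110,0,-40,0,0,0.6,0],[139,-1,-40,0,0,0.6,0],[139,-1,-40,0,0,0.6,0],[139,-1,-10,0,0,0.6,0],[139,-1,3,0,0,0.6,0],[139,-1,10,0,0,0.6,0],[139,-1,14,0,0,0.6,0],[139,-1,16,0,0,0.6,0],[139,-1,16,0,0,0.6,0]]]'
python3 - <<'E'
from h import *
P=camera_params("wrist")
im,d=grab_frame("side");cv2.imwrite("pics/side5.png",cv2.resize(im[130:300,240:460],(770,595),interpolation=cv2.INTER_CUBIC))
E
```

```text
t: 12.28
eef_pos: [0.6365, 0.1294, 0.063]
ee_rot: [-3.141, -0.0, -0.725]
force: [-0.1, 0.2, 0.4]
width: 0.0002
gripper_force: 0.0
```

View pics/side5.png

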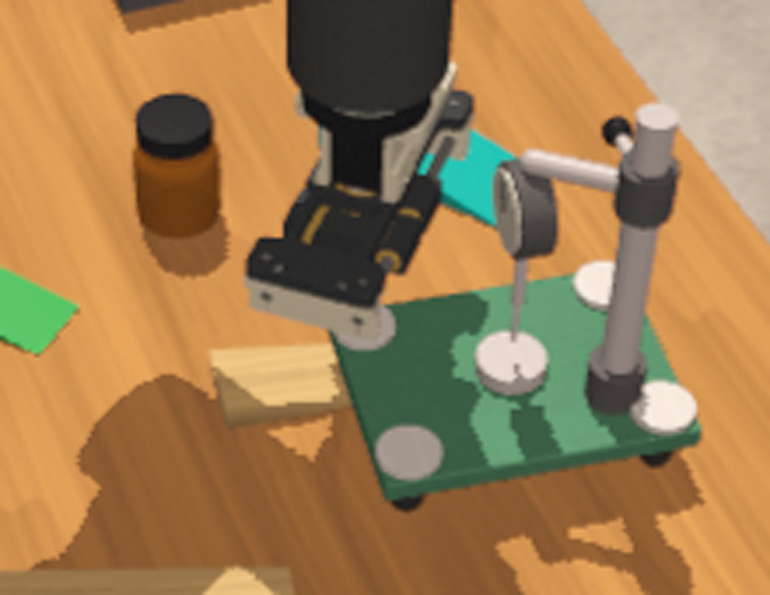

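The fingertips are over the boss at crop (362,325) and the gauge at (527,210) is clear. I'll press down stepwise.

```bash
python3 -m jog '[[[0,0,4,0,0,0,0],[0,0,8,0,0,0,0],[0,0,10,0,0,0,0],[0,0,12,0,0,0,0],[0,0,12,0,0,0,0]]]' | grep -E "^t|pos|force"
```

```text
t: 12.95
eef_pos: [0.6362, 0.1293, 0.0516]
force: [-4.7, -0.1, 8.7]
gripper_force: 4.4
```

```bash
python3 -m jog '[[[0,0,1,0,0,0,0],[0,0,2,0,0,0,0],[0,0,2,0,0,0,0],[0,0,2,0,0,0,0]]]' | grep -E "^t|pos|force"
```

```text
t: 13.45
eef_pos: [0.6363, 0.1294, 0.0513]
force: [-9.3, 0.8, 21.3]
gripper_force: 10.5
```

```bash
python3 -m jog '[[[-0.7,0.7,0.6,0,0,0,0],[-0.7,0.7,1.2,0,0,0,0],[-0.7,0.7,1.2,0,0,0,0],[-0.7,0.7,1.2,0,0,0,0],[-0.7,0.7,1.2,0,0,0,0]]]' | grep -E "^t|pos|force"
```

```text
t: 14.08
eef_pos: [0.6363, 0.1294, 0.0512]
force: [-8.8, -0.6, 25.5]
gripper_force: 13.0
```

Firm at 25 N with no sinking. I'll lift off straight up, retreat and check.

```bash
python3 -m jog '[[[0,0,-2,0,0,0,0],[0,0,-5,0,0,0,0],[0,0,-12,0,0,0,0],[0,0,-40,0,0,0,0],[-50,30,-80,0,0,-0.1,0],[-100,60,-80,0,0,-0.3,0],[-100,60,-80,0,0,-0.5,0],[-100,60,-80,0,0,-0.6,0],[-100,60,-80,0,0,-0.6,0]]]'|grep -E "^t|pos|force"
python3 chk.py 6
python3 - <<'E'
import cv2,numpy as np
a=cv2.imread("pics/side6.png")[160:300,250:450];b=cv2.imread("pics/w6.png")
cv2.imwrite("pics/c6.png",np.hstack([cv2.resize(a,(400,280)),cv2.resize(b,(373,280))]))
E
```

```text
t: 15.2
eef_pos: [0.5207, 0.1508, 0.1276]
force: [-0.0, 0.9, 0.5]
gripper_force: 0.0
scene boss [346.9752 286.5868] 121 [0.598  0.0647 0.052 ]
scene boss [331.8222 285.7333] 90 [0.5953 0.031  0.052 ]
scene boss [376.7438 302.3005] 203 [0.6418 0.1271 0.052 ]
scene boss [348.9961 329.1732] 254 [0.7102 0.063  0.052 ]
scene boss [317.3805 362.1283] 226 [ 0.787  -0.0041  0.052 ]
scene boss [372.9593 367.063 ] 270 [0.7993 0.1056 0.052 ]
side boss [409.5    210.2458] 118 [0.7891 0.1048 0.052 ]
side boss [343.4256 222.    ] 195 [0.6362 0.1222 0.052 ]
side boss [385.6996 231.1383] 253 [0.7118 0.064  0.052 ]
side boss [429.6733 245.4158] 202 [ 0.7818 -0.0072  0.052 ]
side boss [356.376  257.9421] 242 [0.6221 0.0146 0.052 ]
stand wrist
16530 [ 0.6014 -0.0061  0.04  ] [0.6763 0.148  0.0483]
plane tilt [ 0.0051 -0.0003  0.0418] [0.6431 0.0704 0.0451]
```

View pics/c6.png

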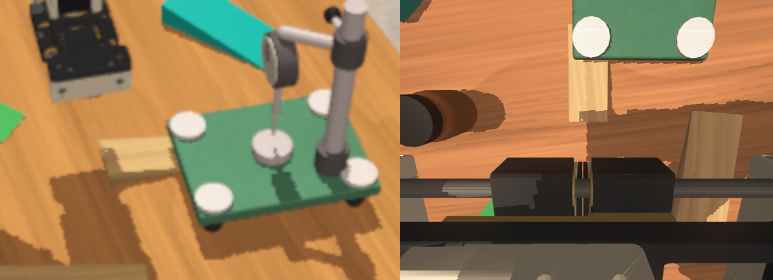

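The stand is level and unmoved, the wedge is in place, and the robot is clear.

```bash
python3 -c "
from station import arm
print(arm.job_done())"
```

```text
the job is handed in; nothing more can be done
None
```

The job is handed in: the wedge is snug under the front-left foot, the boss took a 25 N press without sinking, and the stand moved less than 0.5 mm, although I pushed the wedge to about 21 N, well past the 10 N guide, before backing off.

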